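Find the tilting hatch in the pipe-box shelf and push it open

ROBOT

A 7-joint arm with a two-finger parallel gripper is mounted at the origin on the work surface. World frame = base frame: x ahead of the robot, y to its left, z up, the work surface at z = 0. Lengths are in m, angles in rad, forces in N, time in s.
With the tool pointing down it reaches from about 0.4 to 0.85 m from the base axis. Payload 10.4 kg.
Tool frame: the origin (TCP) lies at the very end of the fingers, on their centre line; the grasp point (between the pads) lies 19 mm behind it (manip.grip_depth is the distance from the TCP to the grasp point, in m); z points along the fingers, y is the direction in which the jaws open and shut (so a half turn about z gives the same grasp; the last joint's range is limited). The gripper opens to 85 mm and grips with 20 to 120 N. Pads are 22 mm wide; open, the fingers measure 114 mm over their backs; the gripper's body (76 mm by 85 mm) begins 54 mm behind the grasp point. The pads swing forward as they close: fully open they stand 13 mm farther back than shut.
Start: joints at [1.264, 0.332, -0.065, 1.46, 0.022, 1.35, -0.088], TCP at [0.175, -0.6, 0.208] pointing down, gripper open.
Joint ranges: [-2.6, 2.6], [-0.5, 2.12], [-1.47, 1.34], [0.16, 2.42], [-1.27, 4.41], [0.06, 2.06], [-2.6, 2.6]. Speed limits (rad/s): [2.22, 2.22, 2.79, 2.79, 3.14, 3.14, 3.14].

INTERFACE

Orientations are given as a unit quaternion [x, y, z, w].
In Python, from workcell import manip gives the robot as it stands.
- The arm moves only by the tool step_arm, never from a script. Its argument "motion" is a list of rows, each a list of 6 numbers: the shift along the tool's x, y, z in mm, then the turn, a rotation vector about the tool's x, y, z in degrees. A call has 1 to 20 rows; each row shifts and turns the pose as measured when the row begins, along the tool's axes as they then stand; what a row does not reach is not made up. A row lasts 1/8 s, in which the tool goes at most 62.5 mm and 10.7 degrees, less where a joint would pass 70% of its speed; a pose out of reach is approached as far as the arm can. A call with a gripper value outside its range is refused whole. "jaw" is the finger opening in mm, from 0 to 85.4, set as the call begins (left out, the last holds). The fingers move at their own pace and stop on an object; "force" is the grip in N (left out, the last holds). Time passes only in rows, so rows that do not move let the fingers close. It gives the time, the measured TCP pose, the force and the opening at its end, in the units of the state.
- manip.get_obs(): the state, without advancing time (a new reading comes with each control period).
- manip.camera(name): name is "scene" or "top" or "wrist"; returns the picture (480x640x3 uint8, blue, green, red); there is no depth.
- manip.camera_info(name): a dict with "camera_matrix" (3x3 intrinsics, pixels), "R" (3x3) and "t" (3): a world point X has camera coordinates R X + t. Camera axes: x right, y down, z forward; pixel columns grow to the right and rows downward; lengths in m; the calibration is good to about 2 mm. A picture is of the moment at which its call begins: read the wrist's pose just before it. camera_info takes no time and is no camera call; for the wrist camera it gives the pose at the moment of the call.
- manip.hand_in(): hands the job in, once; it reports no verdict.
The state is a dict: "clock": time; "joint_pos": joint angles; "joint_velocities": joint speeds; "tau": joint torques, N m; "position": TCP position; "ee_rot": TCP orientation; "ft_force": force on the tool from outside, world axes, zero at the start; "torque": the same for the moment, N m; "grip_width": opening from 0.0 (shut) to 1.0 (fully open).
Only numpy, scipy, OpenCV 4.12 (cv2) and the standard library are available. Lean on these libraries where they do the work, as an engineer would, in place of code of your own. Each camera call takes 0.05 s, during which the arm holds its last target.

TASK

One of the four identical covers in the white pipe-box shelf is a tilting hatch over the stopcock; the other three are fixed. With shut fingertips press down on the front part of one cover after another until you find the one that rocks, then push its front edge on down until the hatch stands wide open against its stop, and leave it standing open. Do not grasp or lift anything, and leave the crockery and the other things where they stand.

Things in the scene. Friction and masses are not known exactly. Their poses are not given: they have to be found in the camera images.
- shelf: White melamine pipe-box shelf fixed on the worktop, 260 deep (x) x 570 wide (y) x 120 high. Origin: centre of its underside; x points away from its front, y to its left. Its deck holds four identical white cover panels in a row along y, 130 mm apart, with 38 mm fixed strips between and a 111 mm fixed strip behind. Below the deck it is free to a depth of 50 mm under the hatch.
- panel1_front (a point): Pressing point of the far left panel (seen from the robot): on its top face, mid-width, 45 mm from its pivot line towards the shelf's front, 15 mm in from its front edge; it moves with the panel. Every panel is a white board 120 deep (x) x 84 wide (y) x 12 thick, flush with the deck, with a 4 mm gap all round.
- panel1 (a joint): Tilt of the far left panel (rad) about a line along the shelf's y through its middle: 0 shut, growing as the front edge sinks. One panel, not always the same, is the hatch: about 3 N at its pressing point tilts it, stop at 0.8 (rear edge then 43 mm above the deck); a stiff pivot keeps it where it is left. The rear edge rocks down 0.07 only. The other three give under 2 mm.
- panel2_front (a point): Pressing point of the inner left panel (seen from the robot): on its top face, mid-width, 45 mm from its pivot line towards the shelf's front, 15 mm in from its front edge; it moves with the panel. Every panel is a white board 120 deep (x) x 84 wide (y) x 12 thick, flush with the deck, with a 4 mm gap all round.
- panel2 (a joint): Tilt of the inner left panel (rad) about a line along the shelf's y through its middle: 0 shut, growing as the front edge sinks. One panel, not always the same, is the hatch: about 3 N at its pressing point tilts it, stop at 0.8 (rear edge then 43 mm above the deck); a stiff pivot keeps it where it is left. The rear edge rocks down 0.07 only. The other three give under 2 mm.
- panel3_front (a point): Pressing point of the inner right panel (seen from the robot): on its top face, mid-width, 45 mm from its pivot line towards the shelf's front, 15 mm in from its front edge; it moves with the panel. Every panel is a white board 120 deep (x) x 84 wide (y) x 12 thick, flush with the deck, with a 4 mm gap all round.
- panel3 (a joint): Tilt of the inner right panel (rad) about a line along the shelf's y through its middle: 0 shut, growing as the front edge sinks. One panel, not always the same, is the hatch: about 3 N at its pressing point tilts it, stop at 0.8 (rear edge then 43 mm above the deck); a stiff pivot keeps it where it is left. The rear edge rocks down 0.07 only. The other three give under 2 mm.
- panel4_front (a point): Pressing point of the far right panel (seen from the robot): on its top face, mid-width, 45 mm from its pivot line towards the shelf's front, 15 mm in from its front edge; it moves with the panel. Every panel is a white board 120 deep (x) x 84 wide (y) x 12 thick, flush with the deck, with a 4 mm gap all round.
- panel4 (a joint): Tilt of the far right panel (rad) about a line along the shelf's y through its middle: 0 shut, growing as the front edge sinks. One panel, not always the same, is the hatch: about 3 N at its pressing point tilts it, stop at 0.8 (rear edge then 43 mm above the deck); a stiff pivot keeps it where it is left. The rear edge rocks down 0.07 only. The other three give under 2 mm.
- sugar_bowl: Closed white ceramic sugar bowl, 88 across x 86 high, on the shelf's rear strip, left part. Loose, to be left alone; origin at the centre of its underside.
- squeezer: Wooden citrus squeezer lying on the shelf's rear strip near its middle: round 72 mm head, 47 high, with a 26 mm wide handle that reaches 125 mm from the head's centre. Loose, to be left alone; origin at the centre of its underside (of the round head).
- cup: Blue ceramic mug, 72 across x 65 high, on the shelf's rear strip, right part. Loose, to be left alone; origin at the centre of its underside.
- salt_pot: Small steel salt pot, 34 across x 28 high, on the strip between the two left-hand panels. Loose, to be left alone; origin at the centre of its underside.
- dish: Small white pinch dish, 36 across x 22 high, on the strip between the two right-hand panels. Loose, to be left alone; origin at the centre of its underside.

How it is judged:
By the outcome, as a careful person would: the job done as asked, in the order asked, and still so for the second after the job is handed in, with the robot touching nothing.
It also fails if it takes over 51 s, if anything falls off the work surface, if the arm or the gripper's body presses on something with over 40 N, if the wrist force passes 120 N, or if a joint passes its speed limit or range.

## Working session

There is one attempt and no reset: what is moved stays moved. The work goes in short steps, Python scripts to look and compute and a tool call to move; the robot and the scene stay as the last step left them, time stands still between calls to the robot, and variables do not carry over. Pictures are saved under pics/ and viewed, and the job is handed in when it is done.

Besides the shell and the picture viewer there is one more tool, called after "Emit:" in YAML: its name, and indented under it one key for each argument. step_arm: Moves the arm, as the interface text tells. Its arguments: {"type":"object","properties":{"motion":{"type":"array"},"jaw":{"type":"number"},"force":{"type":"number"}},"required":["motion"]}

```bash
mkdir -p pics; python3 - <<'E'
from workcell import manip
import cv2,numpy as np
np.set_printoptions(precision=4,suppress=True)
for n in("scene","top"):
    cv2.imwrite(f"pics/{n}0.png",manip.camera(n)); i=manip.camera_info(n); print(n,i)
print(manip.get_obs())
E
```

```text
scene {'camera_matrix': array([[465.8774,   0.    , 320.8854],
       [  0.    , 465.8774, 248.8381],
       [  0.    ,   0.    ,   1.    ]]), 'R': array([[ 0.4783,  0.878 , -0.02  ],
       [ 0.5907, -0.3385, -0.7325],
       [-0.6499,  0.3385, -0.6805]]), 't': array([-0.3035, -0.2722,  1.3214])}
top {'camera_matrix': array([[587.3843,   0.    , 320.3289],
       [  0.    , 587.3843, 230.5075],
       [  0.    ,   0.    ,   1.    ]]), 'R': array([[ 0.004 , -0.9999,  0.0155],
       [-0.9923, -0.0059, -0.1237],
       [ 0.1237, -0.0149, -0.9922]]), 't': array([0.0007, 0.6213, 0.8535])}
{'clock': 0.1, 'joint_pos': array([ 1.2644,  0.3328, -0.0647,  1.4608,  0.0216,  1.3499, -0.0885]), 'joint_velocities': array([-0.0016, -0.0018, -0.0008, -0.0019, -0.0011, -0.0028, -0.0004]), 'tau': array([  0.0011, -62.6755,   0.0491, -39.2433,   0.0162,   0.0071,
        -0.0001]), 'position': array([ 0.1749, -0.5997,  0.2076]), 'ee_rot': array([ 0.9899,  0.1414, -0.0001, -0.0006]), 'ft_force': array([-0.7298, -0.7825,  0.7735]), 'torque': array([ 0.0089,  0.0229, -0.021 ]), 'grip_width': 0.9998626573804464}
```

View pics/scene0.png

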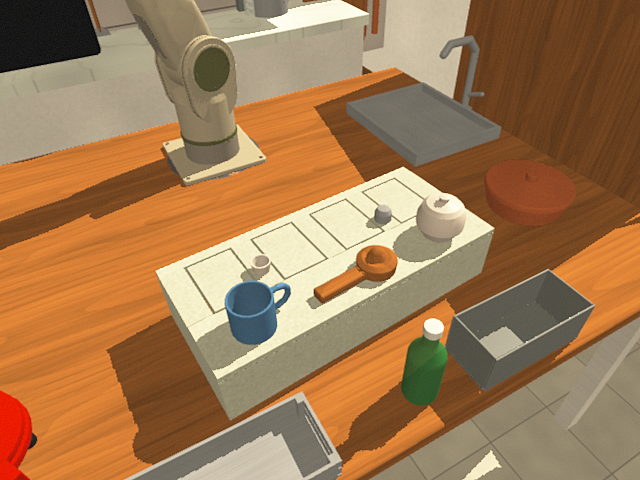

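View pics/top0.png

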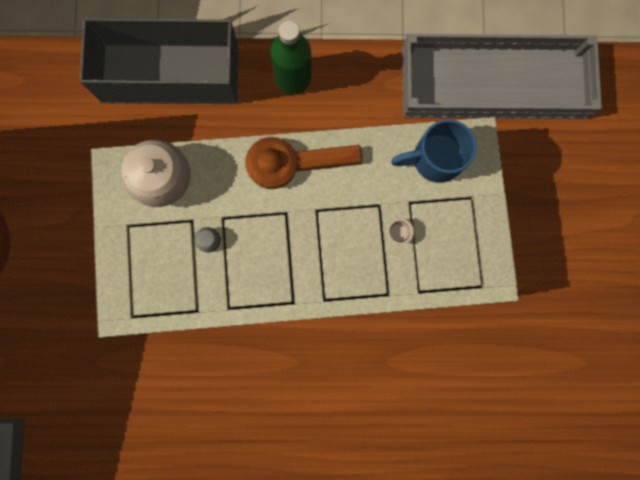

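```bash
cat > h.py <<'E'
from workcell import manip
import cv2,numpy as np
from scipy.optimize import least_squares
np.set_printoptions(precision=4,suppress=True)
def proj(n,X,i=None):
    i=i or manip.camera_info(n); c=np.asarray(X)@i["R"].T+i["t"]; p=c@i["camera_matrix"].T; return p[:,:2]/p[:,2:]
def w(pose,P):
    x,y,a=pose; P=np.asarray(P,float); c,s=np.cos(a),np.sin(a)
    return np.c_[x+c*P[:,0]-s*P[:,1],y+s*P[:,0]+c*P[:,1],P[:,2]]
PY=[.195,.065,-.065,-.195]
E
python3 - <<'E'
from h import *
M=[];U=[]
px=[[(127,225),(193,220),(198,312),(132,317)],[(222,217),(287,212),(293,304),(229,309)],[(317,210),(380,205),(388,296),(323,300)],[(410,201),(472,197),(482,288),(418,292)]]
for y,q in zip(PY,px):
    for (dx,dy),u in zip([(62,44),(62,-44),(-62,-44),(-62,44)],q):
        M.append((-.045+dx/1e3,y+dy/1e3,.12));U.append(u)
M+=[(-.13,.285,.12),(-.13,-.285,.12),(.13,.285,.12),(.13,-.285,.12)];U+=[(98,336),(517,300),(92,149),(495,118)]
f=lambda p:(proj("top",w(p,M))-U).ravel()
r=least_squares(f,[.6,0,0]);print(r.x,r.fun.reshape(-1,2).round(1))
p=r.x
print("press",w(p,[(-.09,y,.12) for y in PY]))
np.save("pose.npy",p)
print(proj("scene",w(p,M[-4:])))
E
```

```text
[0.6204 0.0299 0.0876] [[ 0.8  0.5]
 [-1.   0.3]
 [-0.8 -1.1]
 [-0.2 -0.6]
 [ 0.5  0.9]
 [-0.8  0.8]
 [ 0.2 -1.2]
 [-0.7 -0.7]
 [-0.6  0.3]
 [-0.4  0.3]
 [ 0.3 -1.2]
 [ 1.   0.2]
 [-0.4  1.9]
 [ 0.3  0.8]
 [ 0.7 -1.2]
 [ 0.9  0.2]
 [ 0.1  0.6]
 [ 1.   0.9]
 [-0.9 -0.9]
 [ 0.2 -0.9]]
press [[ 0.5137  0.2163  0.12  ]
 [ 0.5251  0.0868  0.12  ]
 [ 0.5365 -0.0427  0.12  ]
 [ 0.5478 -0.1722  0.12  ]]
[[402.6862 164.9229]
 [153.7949 268.5361]
 [493.9059 226.6182]
 [215.2207 376.8619]]
```

```bash
cat >> h.py <<'E'
from scipy.spatial.transform import Rotation as Ro
def delta(u,v,z,yaw=None):
    "shelf-frame u,v , world z -> tool-frame mm, deg"
    p=np.load("pose.npy"); yaw=p[2] if yaw is None else yaw
    o=manip.get_obs(); R=Ro.from_quat(o["ee_rot"])
    T=w(p,[(u,v,z)])[0]
    tgt=Ro.from_matrix(np.array([[np.cos(yaw),np.sin(yaw),0],[np.sin(yaw),-np.cos(yaw),0],[0,0,-1]]))
    print("t",o["clock"],"pos",o["position"],"F",o["ft_force"],"grip",o["grip_width"])
    print("mm",R.inv().apply(T-o["position"])*1e3,"deg",np.degrees((R.inv()*tgt).as_rotvec()),"world",T)
E
python3 -c "
from h import *
delta(-.088,PY[3],.16)"
```

```text
t 0.1 pos [ 0.1749 -0.5997  0.2076] F [-0.7298 -0.7825  0.7735] grip 0.9998626573804464
mm [ 479.6733 -305.4735   47.9752] deg [-0.0709  0.0081 11.242 ] world [ 0.5498 -0.172   0.16  ]
```

Emit:
step_arm:
  motion:
    - [40,-25,0,0,0,0]
    - [40,-25,0,0,0,0]
    - [40,-25,0,0,0,0]
    - [40,-25,0,0,0,0]
    - [40,-25,0,0,0,0]
    - [40,-25,0,0,0,0]
    - [40,-25,0,0,0,0]
    - [40,-25,0,0,0,0]
    - [40,-25,0,0,0,0]
    - [40,-25,0,0,0,0]
    - [40,-25,0,0,0,0]
    - [20,-12,0,0,0,0]
    - [0,0,0,0,0,6]
    - [0,0,0,0,0,5]
  jaw: 0

```text
clock: 1.85
position: [0.5447, -0.1799, 0.202]
ee_rot: [0.999, 0.043, -0.004, -0.004]
ft_force: [-0.1, -0.3, -0.3]
grip_width: -0.0
```

```bash
python3 -c "
from h import *
delta(-.088,PY[3],.14)"
```

```text
t 1.85 pos [ 0.5447 -0.1799  0.202 ] F [-0.0503 -0.2732 -0.3123] grip -0.0003530811226729675
mm [ 6.236  -6.899  62.0552] deg [-0.4598  0.4029 -0.0929] world [ 0.5498 -0.172   0.14  ]
```

Emit:
step_arm:
  motion:
    - [3,-4,30,-0.4,0.4,0]
    - [3,-3,20,0,0,0]
    - [0,0,10,0,0,0]
    - [0,0,0,0,0,0]

```text
clock: 2.35
position: [0.5495, -0.1718, 0.1398]
ee_rot: [0.999, 0.042, -0.001, -0.001]
ft_force: [0.4, 0.1, 0.2]
grip_width: 0.001
```

```bash
python3 -c "
from h import *
delta(-.088,PY[3],.12)
cv2.imwrite('pics/w1.png',manip.camera('scene'))"
```

```text
t 2.35 pos [ 0.5495 -0.1718  0.1398] F [0.3683 0.0531 0.2049] grip 0.0012852502467454922
mm [ 0.3308  0.2675 19.7677] deg [-0.075   0.0663 -0.1559] world [ 0.5498 -0.172   0.12  ]
```

View pics/w1.png

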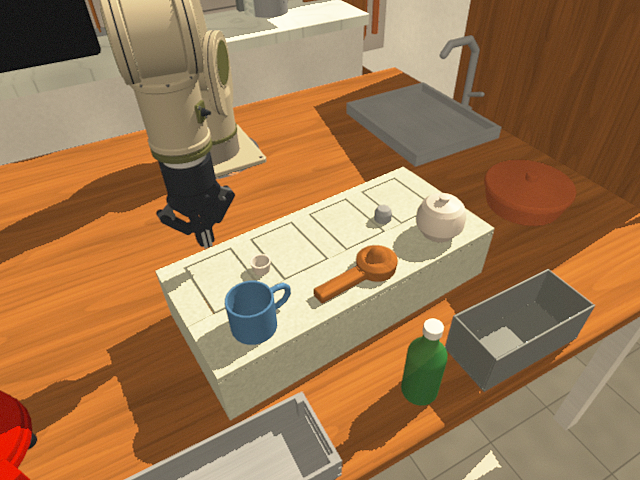

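Emit:
step_arm:
  motion:
    - [0,0,15,0,0,0]
    - [0,0,3,0,0,0]
    - [0,0,2,0,0,0]
    - [0,0,1,0,0,0]

```text
clock: 2.9
position: [0.5505, -0.1726, 0.1194]
ee_rot: [0.999, 0.042, 0.001, -0.0]
ft_force: [0.5, 0.4, 0.2]
grip_width: 0.0
```

Emit:
step_arm:
  motion:
    - [0,0,1,0,0,0]
    - [0,0,1,0,0,0]

```text
clock: 3.15
position: [0.5507, -0.1726, 0.1177]
ee_rot: [0.999, 0.042, 0.001, 0.0]
ft_force: [0.4, -0.0, -0.6]
grip_width: 0.001
```

Emit:
step_arm:
  motion:
    - [0,0,1,0,0,0]
    - [0,0,1,0,0,0]

```text
clock: 3.4
position: [0.5508, -0.1726, 0.1157]
ee_rot: [0.999, 0.042, 0.001, 0.0]
ft_force: [0.0, -0.3, -1.0]
grip_width: 0.003
```

Emit:
step_arm:
  motion:
    - [0,0,1,0,0,0]
    - [0,0,1,0,0,0]

```text
clock: 3.65
position: [0.5508, -0.1727, 0.1136]
ee_rot: [0.999, 0.042, 0.001, 0.0]
ft_force: [-0.3, -0.1, 0.6]
grip_width: 0.003
```

```bash
python3 -c "
from h import *
im=manip.camera('scene')
cv2.imwrite('pics/w2.png',cv2.resize(im[180:330,130:330],None,fx=4,fy=4,interpolation=cv2.INTER_CUBIC))
cv2.imwrite('pics/w2b.png',manip.camera('wrist'))
print(manip.get_obs()['ft_force'])"
```

```text
[-0.9299  0.3986  0.4666]
```

View pics/w2.png

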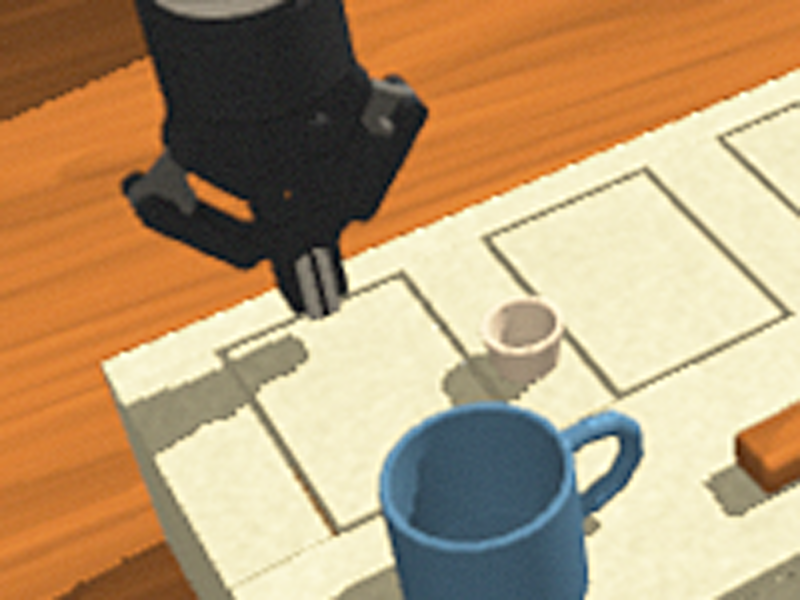

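View pics/w2b.png

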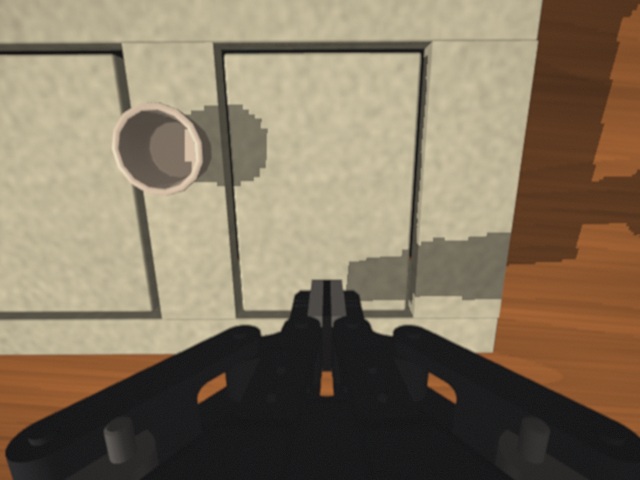

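Emit:
step_arm:
  motion:
    - [0,0,1,0,0,0]
    - [0,0,1,0,0,0]

```text
clock: 4.0
position: [0.5508, -0.1727, 0.1115]
ee_rot: [0.999, 0.042, 0.001, 0.0]
ft_force: [-0.3, 0.5, 0.9]
grip_width: -0.003
```

Emit:
step_arm:
  motion:
    - [0,0,1,0,0,0]
    - [0,0,1,0,0,0]

```text
clock: 4.25
position: [0.5508, -0.1727, 0.1093]
ee_rot: [0.999, 0.042, 0.001, 0.0]
ft_force: [0.9, 0.0, 0.4]
grip_width: 0.001
```

```bash
python3 -c "
from h import *
im=manip.camera('scene')
cv2.imwrite('pics/w3.png',cv2.resize(im[180:330,130:330],None,fx=4,fy=4,interpolation=cv2.INTER_CUBIC))
o=manip.get_obs();print(o['ft_force'],o['position'])
print(proj('scene',[o['position']]),proj('wrist',[o['position']]))"
```

```text
[ 0.4165  0.1014 -0.3836] [ 0.5507 -0.1726  0.1092]
[[212.151  266.5499]] [[327.3318 278.8865]]
```

View pics/w3.png

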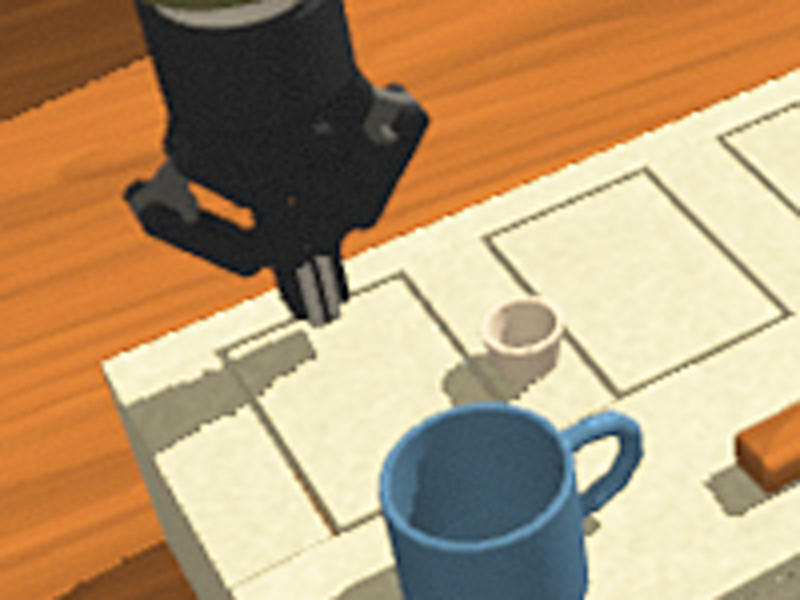

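Emit:
step_arm:
  motion:
    - [0,0,1,0,0,0]
    - [0,0,1,0,0,0]

```text
clock: 4.55
position: [0.5508, -0.1727, 0.1071]
ee_rot: [0.999, 0.042, 0.001, 0.0]
ft_force: [0.6, 0.4, 0.5]
grip_width: 0.001
```

Emit:
step_arm:
  motion:
    - [0,0,1,0,0,0]
    - [0,0,1,0,0,0]

```text
clock: 4.8
position: [0.5508, -0.1726, 0.105]
ee_rot: [0.999, 0.042, 0.001, 0.0]
ft_force: [-0.2, -0.5, -0.4]
grip_width: -0.002
```

Emit:
step_arm:
  motion:
    - [0,0,1,0,0,0]
    - [0,0,1,0,0,0]

```text
clock: 5.05
position: [0.5508, -0.1727, 0.1028]
ee_rot: [0.999, 0.042, 0.001, 0.0]
ft_force: [-0.2, -0.3, -1.1]
grip_width: 0.001
```

```bash
python3 -c "
from h import *
im=manip.camera('scene')
cv2.imwrite('pics/w4.png',cv2.resize(im[180:330,130:330],None,fx=4,fy=4,interpolation=cv2.INTER_CUBIC))
im=manip.camera('wrist')
cv2.imwrite('pics/w4b.png',im)
o=manip.get_obs();print(o['ft_force'],o['position'])
print(proj('scene',[o['position']]),proj('wrist',[o['position']]))"
```

```text
[-0.8004 -0.401  -0.3068] [ 0.5507 -0.1726  0.1027]
[[212.7884 269.0837]] [[327.349  278.8943]]
```

View pics/w4.png

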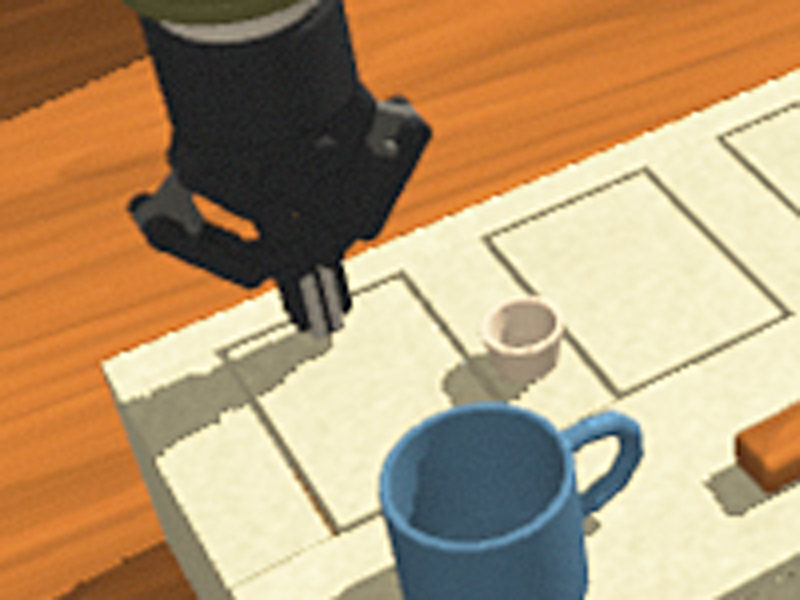

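View pics/w4b.png

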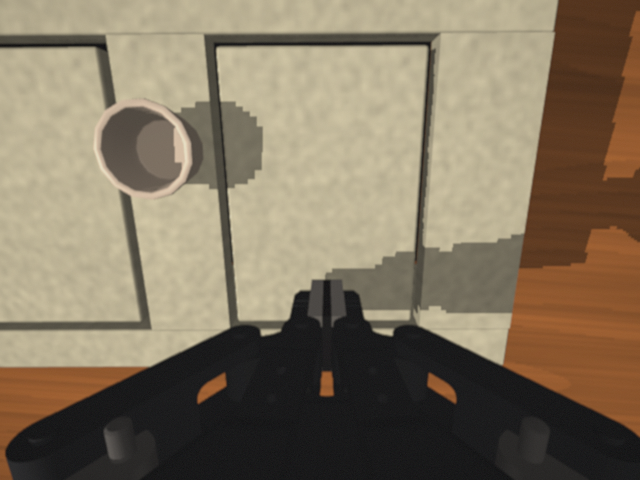

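Emit:
step_arm:
  motion:
    - [0,0,1,0,0,0]
    - [0,0,1,0,0,0]

```text
clock: 5.4
position: [0.5508, -0.1727, 0.1007]
ee_rot: [0.999, 0.042, 0.001, 0.0]
ft_force: [0.6, -0.2, -0.1]
grip_width: -0.006
```

Emit:
step_arm:
  motion:
    - [0,0,1,0,0,0]
    - [0,0,1,0,0,0]

```text
clock: 5.65
position: [0.5508, -0.1726, 0.0986]
ee_rot: [0.999, 0.042, 0.001, 0.0]
ft_force: [-1.1, -0.6, -0.2]
grip_width: 0.001
```

Emit:
step_arm:
  motion:
    - [0,0,1,0,0,0]
    - [0,0,1,0,0,0]

```text
clock: 5.9
position: [0.5508, -0.1727, 0.0969]
ee_rot: [0.999, 0.042, 0.001, 0.0]
ft_force: [-4.5, 1.4, 11.8]
grip_width: 0.001
```

Emit:
step_arm:
  motion:
    - [0,0,-10,0,0,0]
    - [0,0,-15,0,0,0]
    - [0,-32,0,0,0,0]
    - [0,-33,0,0,0,0]
    - [0,-33,0,0,0,0]
    - [0,-32,0,0,0,0]
    - [0,0,0,0,0,0]

```text
clock: 6.78
position: [0.5418, -0.0399, 0.1292]
ee_rot: [0.999, 0.041, 0.004, 0.001]
ft_force: [-0.4, -0.4, 0.3]
grip_width: -0.0
```

```bash
python3 -c "
from h import *
delta(-.088,PY[2],.105)"
```

```text
t 6.775 pos [ 0.5418 -0.0399  0.1292] F [-0.3817 -0.3798  0.3269] grip -0.0004737210502524769
mm [-3.7742  2.3076 24.166 ] deg [ 0.1369 -0.4953 -0.277 ] world [ 0.5385 -0.0425  0.105 ]
```

Emit:
step_arm:
  motion:
    - [-3,2,12,0.1,-0.4,0]
    - [0,0,12,0,0,0]
    - [0,0,4,0,0,0]
    - [0,0,1,0,0,0]

```text
clock: 7.28
position: [0.539, -0.0453, 0.0984]
ee_rot: [0.999, 0.04, 0.0, 0.001]
ft_force: [-0.5, -0.3, -0.4]
grip_width: -0.002
```

Emit:
step_arm:
  motion:
    - [0,0,1,0,0,0]
    - [0,0,1,0,0,0]

```text
clock: 7.52
position: [0.539, -0.0457, 0.0966]
ee_rot: [0.999, 0.039, 0.0, 0.001]
ft_force: [-2.8, 0.1, 4.4]
grip_width: 0.001
```

Emit:
step_arm:
  motion:
    - [0,0,1,0,0,0]
    - [0,0,1,0,0,0]

```text
clock: 7.78
position: [0.5389, -0.0457, 0.095]
ee_rot: [0.999, 0.039, 0.0, 0.001]
ft_force: [-3.5, 0.2, 3.7]
grip_width: -0.002
```

Emit:
step_arm:
  motion:
    - [0,0,2,0,0,0]
    - [0,0,2,0,0,0]
    - [0,0,2,0,0,0]

```text
clock: 8.15
position: [0.5388, -0.0457, 0.0888]
ee_rot: [0.999, 0.039, 0.0, 0.001]
ft_force: [-1.9, 0.5, 3.2]
grip_width: -0.001
```

```bash
python3 -c "
from h import *
delta(-.085,PY[2],.07)
cv2.imwrite('pics/w5b.png',manip.camera('wrist'))"
```

```text
t 8.15 pos [ 0.5388 -0.0457  0.0888] F [-1.8779  0.5343  3.238 ] grip -0.0008412191124174979
mm [ 2.9349 -3.2366 18.7981] deg [ 0.1134 -0.0282 -0.5109] world [ 0.5415 -0.0423  0.07  ]
```

View pics/w5b.png

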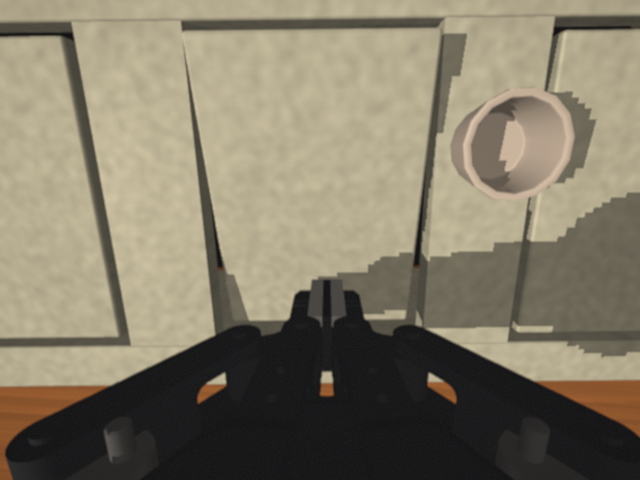

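Emit:
step_arm:
  motion:
    - [0.5,-1,3,0,0,0]
    - [0.5,-1,3,0,0,0]
    - [0.5,0,3,0,0,0]
    - [0.5,0,3,0,0,0]

```text
clock: 8.7
position: [0.5418, -0.0447, 0.0763]
ee_rot: [0.999, 0.039, 0.001, 0.002]
ft_force: [-0.1, -2.1, 4.5]
grip_width: 0.002
```

Emit:
step_arm:
  motion:
    - [0.5,0,2,0,0,0]
    - [0.5,0,2,0,0,0]

```text
clock: 8.95
position: [0.5434, -0.0443, 0.0722]
ee_rot: [0.999, 0.039, 0.002, 0.001]
ft_force: [-1.1, -0.9, 3.7]
grip_width: 0.001
```

Emit:
step_arm:
  motion:
    - [0.5,0,2,0,0,0]
    - [0.5,0,2,0,0,0]

```text
clock: 9.2
position: [0.5446, -0.0438, 0.068]
ee_rot: [0.999, 0.039, 0.002, 0.001]
ft_force: [-0.4, -0.6, 4.1]
grip_width: -0.001
```

```bash
python3 -c "
from h import *
delta(-.085,PY[2],.07)
im=manip.camera('scene')
cv2.imwrite('pics/w6.png',cv2.resize(im[150:300,200:400],None,fx=4,fy=4,interpolation=cv2.INTER_CUBIC))
cv2.imwrite('pics/w6b.png',manip.camera('wrist'))"
```

```text
t 9.2 pos [ 0.5446 -0.0438  0.068 ] F [-0.4414 -0.6085  4.1031] grip -0.0008528962727943416
mm [-2.9707 -1.7945 -2.0507] deg [ 0.1533 -0.2225 -0.5458] world [ 0.5415 -0.0423  0.07  ]
```

View pics/w6.png

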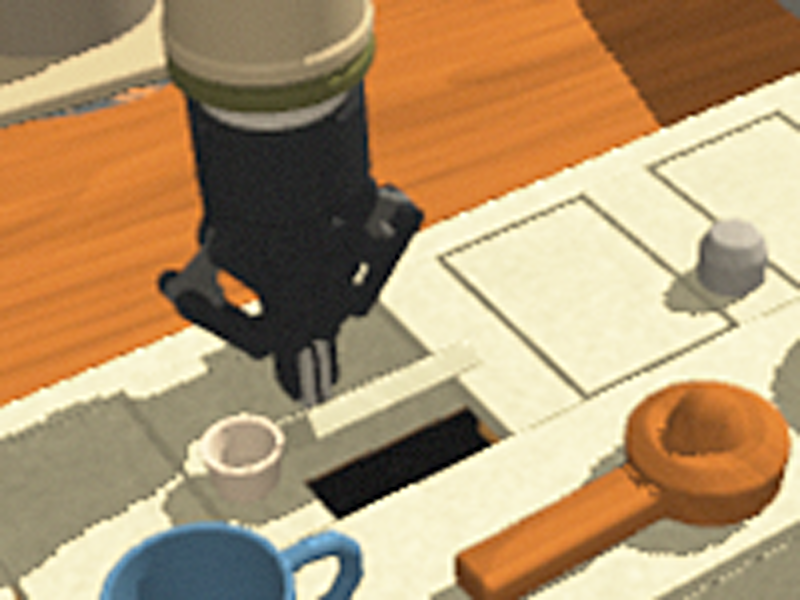

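View pics/w6b.png

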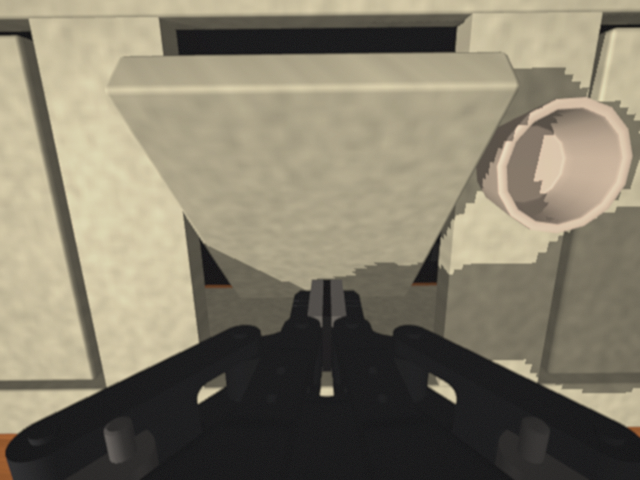

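Emit:
step_arm:
  motion:
    - [0,0,2,0,0,0]
    - [0,0,2,0,0,0]

```text
clock: 9.55
position: [0.5446, -0.0437, 0.0661]
ee_rot: [0.999, 0.039, 0.002, 0.002]
ft_force: [-15.0, -0.6, 33.9]
grip_width: -0.001
```

Emit:
step_arm:
  motion:
    - [0,0,1,0,0,0]
    - [0,0,1,0,0,0]

```text
clock: 9.8
position: [0.5444, -0.0437, 0.0665]
ee_rot: [0.999, 0.039, 0.002, 0.002]
ft_force: [-5.8, -0.6, 12.0]
grip_width: 0.001
```

Emit:
step_arm:
  motion:
    - [0,0,1,0,0,0]
    - [0,0,1,0,0,0]

```text
clock: 10.05
position: [0.5445, -0.0438, 0.0665]
ee_rot: [0.999, 0.039, 0.002, 0.003]
ft_force: [-5.8, -0.8, 15.1]
grip_width: -0.004
```

Emit:
step_arm:
  motion:
    - [-0.5,0,-5,0,0,0]
    - [0,0,-20,0,0,0]
    - [0,0,-40,0,0,0]
    - [-40,0,-20,0,0,0]
    - [-50,0,0,0,0,0]
    - [-40,0,0,0,0,0]
    - [0,0,0,0,0,0]

```text
clock: 10.92
position: [0.4091, -0.0528, 0.152]
ee_rot: [0.999, 0.039, 0.001, 0.002]
ft_force: [0.5, -1.0, 0.1]
grip_width: 0.003
```

```bash
python3 -c "
from h import *
o=manip.get_obs();print(o['clock'],o['position'],o['ft_force'])
im=manip.camera('scene')
cv2.imwrite('pics/w7.png',cv2.resize(im[140:350,140:420],None,fx=2.8,fy=2.8,interpolation=cv2.INTER_CUBIC))
cv2.imwrite('pics/w7t.png',manip.camera('top'))
p=np.load('pose.npy')
for a in(.7,.75,.8):
  c,s=np.cos(a),np.sin(a)
  # rear top edge relative to pivot, assume pivot on top face / mid thickness
  for h in (0,.006):
    P=[(-.045+.06*c+h*s*1,-.065+d,.12-h+.06*s+h*c) for d in(.042,-.042)]
    print(a,h,proj('scene',w(p,P)).round(1).tolist(),proj('top',w(p,P)).round(1).tolist())
"
```

```text
10.925 [ 0.4091 -0.0528  0.152 ] [ 0.5195 -0.9647  0.0639]
0.7 0 [[319.5, 235.9], [277.6, 254.9]] [[319.2, 217.6], [382.6, 212.5]]
0.7 0.006 [[320.8, 237.7], [278.8, 256.8]] [[319.0, 214.9], [382.2, 209.8]]
0.75 0 [[318.9, 234.3], [276.9, 253.2]] [[319.4, 218.9], [383.0, 213.8]]
0.75 0.006 [[320.2, 236.2], [278.2, 255.3]] [[319.1, 216.0], [382.5, 210.9]]
0.8 0 [[318.2, 232.7], [276.1, 251.6]] [[319.5, 220.2], [383.3, 215.1]]
0.8 0.006 [[319.6, 234.8], [277.5, 253.8]] [[319.2, 217.2], [382.9, 212.1]]
```

View pics/w7.png

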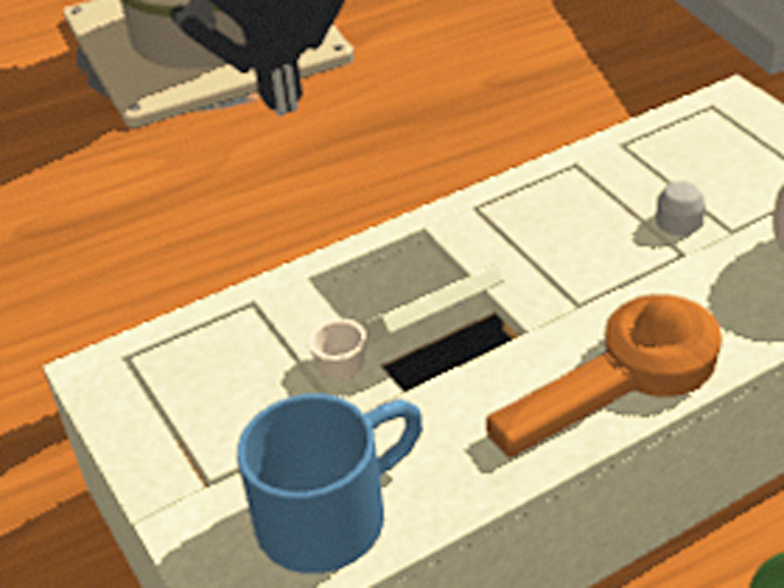

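View pics/w7t.png

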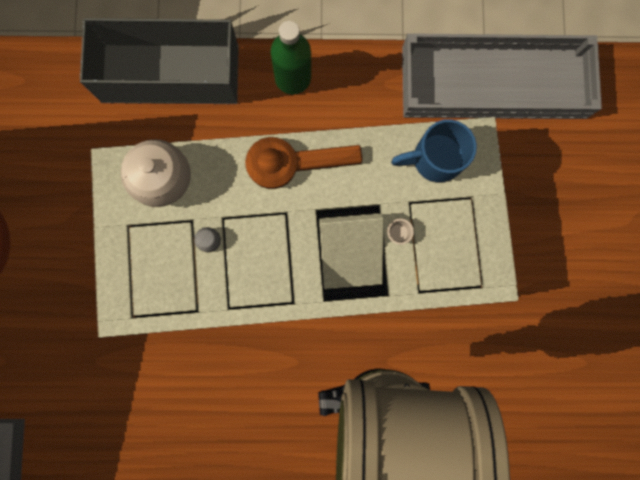

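```bash
python3 -c "
from h import *
im=cv2.imread('pics/w7.png')
p=np.load('pose.npy')
s=manip.camera('scene');cv2.imwrite('pics/w8.png',cv2.resize(s[215:290,245:345],None,fx=8,fy=8,interpolation=cv2.INTER_CUBIC))
H=[(.019,-.021,.12),(.019,-.109,.12),(-.109,-.021,.12),(-.109,-.109,.12)]
print('hole',((proj('scene',w(p,H))-[245,215])*8).round())
for a in(.7,.8):
  c,s=np.cos(a),np.sin(a)
  P=[(-.045+.06*c+h*s,-.065+d,.114+.06*s+h*c) for h in(.006,-.006) for d in(.042,-.042)]
  P=[(-.045+.06*c-h*s*-1*(-1)*-1,-.065+d,.114+.06*s+h*c) for h in(.006,-.006) for d in(.042,-.042)]
  print(a,((proj('scene',w(p,P))-[245,215])*8).round().tolist())
"
```

```text
hole [[653. 339.]
 [310. 503.]
 [357.  38.]
 [ 34. 175.]]
0.7 [[606.0, 181.0], [270.0, 334.0], [588.0, 193.0], [256.0, 345.0]]
0.8 [[596.0, 158.0], [260.0, 311.0], [576.0, 166.0], [243.0, 316.0]]
```

View pics/w8.png

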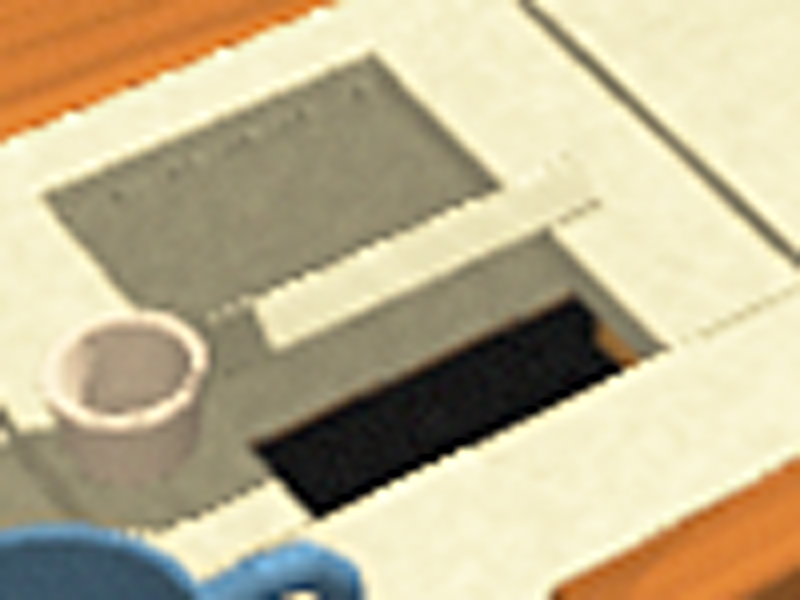

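```bash
python3 -c "
from h import *
p=np.load('pose.npy')
for a in(.7,.75,.8,.85):
  c,s=np.cos(a),np.sin(a)
  P=[(-.045+.06*c-h*s,-.065+d,.114+.06*s+h*c) for h in(.006,-.006) for d in(.042,-.042)]
  print(a,((proj('scene',w(p,P))-[245,215])*8+13).round().tolist())
"
```

```text
0.7 [[600.0, 175.0], [265.0, 326.0], [620.0, 226.0], [287.0, 379.0]]
0.75 [[594.0, 163.0], [259.0, 313.0], [615.0, 213.0], [282.0, 366.0]]
0.8 [[588.0, 150.0], [253.0, 300.0], [610.0, 200.0], [276.0, 353.0]]
0.85 [[582.0, 138.0], [246.0, 288.0], [605.0, 188.0], [271.0, 339.0]]
```

```bash
python3 -c "
from h import *
print(manip.hand_in(),manip.get_obs()['clock'])"
```

```text
the job is handed in; nothing more can be done
the job is handed in; nothing more can be done
```

The hatch is the inner right cover (panel 3). It now stands wide open at its stop, and the job is handed in.

- **Search:** With shut fingertips I pressed the far right cover (panel 4) first. It resisted at about 12 N with under 2 mm of give, so it is fixed. The inner right cover then gave way at about 4 N. I did not press the two left covers, since the hatch was already found.
- **Opening:** I pushed its front edge down until the force jumped to 34 N at the stop. Then I drew the fingers up and back, clear of the shelf.
- **Last checks:**
  - The camera fit of the raised rear edge gives a tilt of 0.80 rad.
  - The crockery and the other things look unmoved in the top view.
  - The tool reads only sensor noise, up to about 1 N.
  - The robot's clock stood at about 11 s of the 51 s allowed.
- **Disagreement:** The fingertips met the cover at a measured TCP height of about 0.097 m, although the deck is given as 0.120 m. The shelf also appeared about 2 pixels off in the scene camera. I went by contact force instead, and took out the pixel offset before fitting the tilt.

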